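# Clear the light plate, peel the top specimen tray and show it over the light

## Robot

A 7-joint arm with a two-finger parallel gripper is mounted at the origin on the work surface. World frame = base frame: x ahead of the robot, y to its left, z up, the work surface at z = 0. Lengths are in mm, angles in rad, forces in N, time in s.
With the tool pointing down it reaches from about 425 to 925 mm from the base axis. Payload 6.8 kg.
Tool frame: the origin (TCP) lies at the centre of the arm's flange, where the gripper is bolted on; the fingertips stand 182 mm ahead of it and the grasp point (between the pads) lies 163 mm ahead of it (bot.grip_point_offset is the distance from the TCP to the grasp point, in mm); z points along the fingers, y is the direction in which the jaws open and shut (so a half turn about z gives the same grasp; the last joint's range is limited). The gripper opens to 88 mm and grips with 3 to 60 N. Pads are 20 mm wide; open, the fingers measure 115 mm over their backs; the gripper's body (75 mm by 178 mm) begins 61 mm behind the grasp point.
Start: joints at [-1.284, 0.477, 0.022, 1.555, -0.011, 1.109, -0.083], TCP at [259.62, 623.089, 404.664] pointing down, gripper open.
Joint ranges: [-2.96, 2.96], [-0.34, 2.1], [-1.41, 1.46], [0.24, 2.44], [-1.37, 4.51], [0.17, 1.92], [-2.96, 2.96]. Speed limits (rad/s): [2.39, 2.39, 3.14, 3.14, 3.14, 3.14, 3.14].

## Interface

Orientations are given as a unit quaternion [w, x, y, z].
In Python, from rig import bot gives the robot as it stands. The module is installed in compiled form; this text tells all that it offers.
- The arm moves only by the tool step_arm, never from a script. Its argument "motion" is text: rows parted by semicolons, each of 7 numbers parted by spaces: the shift along the world's x, y, z each as a share of 200 mm, from -1 to 1, then the turn, a rotation vector about the world's x, y, z each as a share of 60 degrees, from -1 to 1, then the gripper's target within -1 to 1 (shut at 1, half-way at 0, fully open at -1). In form: dx dy dz wx wy wz gripper; .... A call has 1 to 8 rows; each row is the pose to reach, as a shift and turn from the pose commanded when the call began; what a row does not reach only later rows make up. A row lasts 1/10 s, in which the tool goes at most 50 mm and 8.59 degrees, less where a joint would pass 70% of its speed; a pose out of reach is approached as far as the arm can. A call with a number of a shift or a turn outside -1 to 1 is refused whole. A call with a gripper value outside its range is refused whole. The fingers move at their own pace and stop on an object; "newtons" is the grip in N (left out, the last holds). Time passes only in rows, so rows that repeat a pose let the fingers close. It gives the time, the measured TCP pose, the force and the opening at its end, in the units of the state.
- bot.read_state(): the state, without advancing time (a new reading comes with each control period).
- bot.camera(name): name is "scene" or "top" or "wrist"; returns the picture (384x512x3 uint8, red, green, blue); there is no depth.
- bot.get_calibration(name): a dict with "mtx" (3x3 intrinsics, pixels), "rvec" (rotation vector, rad) and "tvec" (3), from world to camera coordinates, as OpenCV has them. Camera axes: x right, y down, z forward; pixel columns grow to the right and rows downward; lengths in mm; the calibration is good to about 2 mm. A picture is of the moment at which its call begins: read the wrist's pose just before it. get_calibration takes no time and is no camera call; for the wrist camera it gives the pose at the moment of the call.
- bot.hand_in(): hands the job in, once; it reports no verdict.
The state is a dict: "time_s": time; "joints": joint angles; "dq": joint speeds; "effort": joint torques, N m; "eef_pos": TCP position; "ee_rot": TCP orientation; "contact_force": force on the tool from outside, world axes, zero at the start; "torque": the same for the moment, N m; "grip_width": opening from 0.0 (shut) to 1.0 (fully open).
Only numpy, scipy, OpenCV 4.12 (cv2) and the standard library are available. Lean on these libraries where they do the work, as an engineer would, in place of code of your own. Each camera call takes 0.05 s, during which the arm holds its last target. There are 200 camera calls.

## Task

With the scraper block, wipe the three metal chips off the light plate into the gutter at its end (the gripper itself must not touch the chips), then stand the scraper back on the bench. Then peel the top tray off the stack it clings to: take it by its upright tab and raise that corner first, the opposite corner staying down until the tray has come unstuck, leaving the rest of the stack standing in its place. Hold the tray level over the middle of the light plate, about a hand's breadth (10 cm) above it, and finish while still holding it there; leave the other things on the bench alone.

Things in the scene. Friction and masses are not known exactly. Their poses are not given: they have to be found in the camera images.
- plate: Light plate, fixed: a low grey box with a white top 150 mm square, 25 mm above the bench, and an open gutter along one end. Origin: centre of the square, at bench level. +x points to the gutter, z up. The top ends at x = +75 mm, the gutter runs from x = 75 to 125 mm (floor 4 mm, end wall 25 mm above the bench). Side rims 31 mm high, 140 mm apart inside; the end opposite the gutter is open.
- plate_mid (a point): Middle of the white top of the light plate, on its surface (25 mm above the bench). Axes as plate.
- chip1_mid (a point): Centre of a loose steel chip, 14 x 10 x 6 mm, lying on the white top between x = -15 and +50 mm of the plate, not more than 36 mm from the plate's middle line.
- chip2_mid (a point): Centre of a second chip, the same.
- chip3_mid (a point): Centre of a third chip, the same.
- scraper_mid (a point): Centre of the scraper block standing loose on the bench, half-way up (40 mm above its foot; 80 mm tall, 140 g). Its grey lower part is 24 mm thick (x) by 110 mm wide (y) by 42 mm high; on it a wooden handle 20 mm thick (x) by 60 mm wide (y) by 38 mm high, its centre 21 mm above this point. x is the thin direction, to be moved along when wiping; z up. Front and back are alike.
- tray_mid (a point): Centre of the top tray, level with its flange's upper face (51 mm above the bench at the start). Square white shallow tray, 124 mm a side, about 60 g; +x points along the diagonal to the corner with the tab, z up. Flange 3 mm thick, resting on the stack's rim; below it the tray reaches 14 mm down into the stack with 3 mm of play all round.
- tray_tab (a point): Centre of the upright tab at one corner of the top tray: a block 10 mm thick (along the tray's x), 26 mm wide (along y) and 30 mm high, from 1 to 31 mm above the flange's underside. This point lies 66 mm from the tray's centre along x, 18 mm above the flange's underside. Axes as tray_mid.
- tray_heel (a point): Corner of the top tray opposite the tab, on the flange's underside, 87.7 mm from the centre along -x: the point about which it turns when peeled. Tilted about this corner, tab side up (some 4 N at the tab), it comes unstuck at about 0.35 rad and can then be lifted away. Axes as tray_mid.
- stack: The loose nested stack under the top tray: white, square, 124 mm a side (130 mm over its ribs), 48 mm high, about 0.85 kg. Origin: centre of its underside; axes as the tray's. Inside, 52 mm from the centre on the side away from the tab, spring pads pinch a fin under the tray (about 12 N): pulled straight up, the tray takes the stack along.
- bottle: Bystander: small amber bottle, 30 mm across, 62 mm high. Origin: centre of its underside.
- puck: Bystander: grey round resin mount, 32 mm across, 22 mm high. Origin: centre of its underside.
- dish: Bystander: shallow glass dish, 80 mm across, 15 mm high. Origin: centre of its underside.
- slidebox: Bystander: closed slide box 90 x 100 x 32 mm. Origin: centre of its underside.
- objective: Bystander: steel microscope objective standing upright, 30 mm across, 42 mm high. Origin: centre of its underside.
- driver: Bystander: small screwdriver lying on the bench, 150 mm long. Origin: underside, by its middle.
Not all that is in view belongs to the job. Of the things that look like the part that bears scraper_mid, the middle-sized one is meant.

How it is judged (in metres and radians):
On the way, in this order (a step that is already met when the one before it is completed fails the run):
1. the scraper is held in the gripper, lifted off the bench (height (world z) of scraper_mid above 0.055 m and contact force between the fingers and scraper above 1 N), for 0.1 s.
2. all three chips lie in the gutter (x of chip1_mid in the frame of plate between 0.072 and 0.13 m and z of each of chip1_mid, chip2_mid, chip3_mid in the frame of plate below 0.02 m and y of chip1_mid in the frame of plate between -0.075 and 0.075 m and x of chip2_mid in the frame of plate between 0.072 and 0.13 m and y of chip2_mid in the frame of plate between -0.075 and 0.075 m and x of chip3_mid in the frame of plate between 0.072 and 0.13 m and y of chip3_mid in the frame of plate between -0.075 and 0.075 m), for 0.2 s.
3. the scraper stands on the bench again, let go (height (world z) of scraper_mid between 0.032 and 0.048 m and angle between scraper_mid's own z axis and vertical below 0.2 rad and contact force between the fingers and scraper below 0.1 N), for 0.2 s.
4. the tray is tilted up by its tab corner while the opposite corner is still down on the stack (angle between tray_mid's own z axis and vertical above 0.15 rad and z of tray_heel in the frame of stack below 0.063 m and z of tray_tab in the frame of stack above 0.08 m and contact force between the fingers and tray above 0.5 N), for 0.05 s.
At the end, for the whole second after the job is handed in: The gripper holds the tray still, centre within 40 mm of the plate's middle seen from above, 60 to 175 mm above the white top, level within 0.2 rad, touching nothing else; chips in the gutter; scraper upright on the bench, released; stack standing within 30 mm of its place (all of step 2 and all of step 3 and horizontal distance between tray_mid and plate_mid below 0.04 m and z of tray_mid in the frame of plate between 0.085 and 0.2 m and angle between tray_mid's own z axis and vertical below 0.2 rad and linear speed of tray below 0.05 m/s and contact force between the fingers and tray above 0.5 N and contact force between tray and plate below 0.1 N and contact force between tray and stack below 0.1 N and contact force between tray and scraper below 0.1 N and angle between stack's own z axis and vertical below 0.1 rad and height (world z) of stack below 0.01 m and distance of stack from where it was at the start of the episode below 0.03 m); the arm keeps its last pose, push and grip.
It fails at once if the gripper touches a chip (contact force between any of the fingers, the arm and chip1 above 0.3 N or contact force between any of the fingers, the arm and chip2 above 0.3 N or contact force between any of the fingers, the arm and chip3 above 0.3 N).
It fails at once if the stack is lifted, tipped or pushed away (height (world z) of stack above 0.015 m or angle between stack's own z axis and vertical above 0.15 rad or distance of stack from where it was at the start of the episode above 0.03 m).
It fails at once if a bystander is disturbed (distance of any of bottle, puck, dish, slidebox, objective, driver from where it was at the start of the episode above 0.03 m).
It also fails if it takes over 61 s, if anything falls off the work surface, if the arm or the gripper's body presses on something with over 40 N, if the wrist force passes 120 N, or if a joint passes its speed limit or range.

## Working session

There is one attempt and no reset: what is moved stays moved. The work goes in short steps, Python scripts to look and compute and a tool call to move; the robot and the scene stay as the last step left them, time stands still between calls to the robot, and variables do not carry over. Pictures are saved under pics/ and viewed, about 8 in all and at most 12, crops included, and the job is handed in when it is done.

Besides the shell and the picture viewer there is one more tool, called after "Request:" by a JSON object that holds its "api" and its "payload", one argument or row to a line. step_arm: Moves the arm, as the interface text tells. Its arguments: {"type":"object","properties":{"motion":{"type":"string"},"newtons":{"type":"number"}},"required":["motion"]}

```bash
mkdir -p pics
cat > h.py <<'E'
import numpy as np, cv2
from rig import bot
def save(n,img): cv2.imwrite(f'pics/{n}.png',cv2.cvtColor(img,cv2.COLOR_RGB2BGR))
def ray(cal,uv):
    R=cv2.Rodrigues(np.array(cal['rvec'],float))[0];t=np.array(cal['tvec'],float).ravel()
    d=R.T@np.linalg.solve(np.array(cal['mtx'],float),[uv[0],uv[1],1.]);return -R.T@t,d
def at(cal,uv,z):
    c,d=ray(cal,uv);return c+d*(z-c[2])/d[2]
def proj(cal,p):
    return cv2.projectPoints(np.array(p,float).reshape(-1,3),np.array(cal['rvec'],float),np.array(cal['tvec'],float),np.array(cal['mtx'],float),None)[0].reshape(-1,2)
E
python3 - <<'E'
from h import *
a=bot.camera('top');b=bot.camera('scene')
save('top0',a);save('scene0',b)
save('both',np.vstack([cv2.resize(a,(800,600),interpolation=cv2.INTER_CUBIC)]))
for n in('top','scene'):
    c=bot.get_calibration(n);print(n,np.array(c['mtx']).round(1).tolist(),ray(c,(256,192)))
print(bot.read_state())
E
```

```text
top [[380.1, 0.0, 254.9], [0.0, 380.1, 196.6], [0.0, 0.0, 1.0]] (array([ 406.92745566,    4.30062879, 1301.74258421]), array([ 0.1044875 , -0.00917681, -0.99456246]))
scene [[431.0, 0.0, 251.7], [0.0, 431.0, 186.1], [0.0, 0.0, 1.0]] (array([1341.60885223,  -69.69514918,  910.89398953]), array([-0.6852481 ,  0.07384134, -0.72475431]))
{'time_s': 0.1, 'joints': array([-1.28411343,  0.47773765,  0.02234262,  1.55629587, -0.0115063 ,
        1.10925809, -0.08306132]), 'dq': array([-0.00089371, -0.00076292,  0.00094811, -0.00169696,  0.00085447,
        0.00059917,  0.00051973]), 'effort': array([ 3.58099460e-03, -5.84089494e+01,  1.53970052e+00, -2.73312145e+01,
       -5.42643748e-02,  1.31273648e-02,  3.52105826e-05]), 'eef_pos': array([259.51303123, 622.8803448 , 403.78908981]), 'ee_rot': array([-1.00722688e-04,  1.96084339e-01,  9.80586720e-01, -7.78946425e-04]), 'contact_force': array([ 0.16650129, -0.50338633,  0.73918813]), 'torque': array([-0.02045958, -0.02721336, -0.02355176]), 'grip_width': 0.9992297345521766}
```

View pics/both.png

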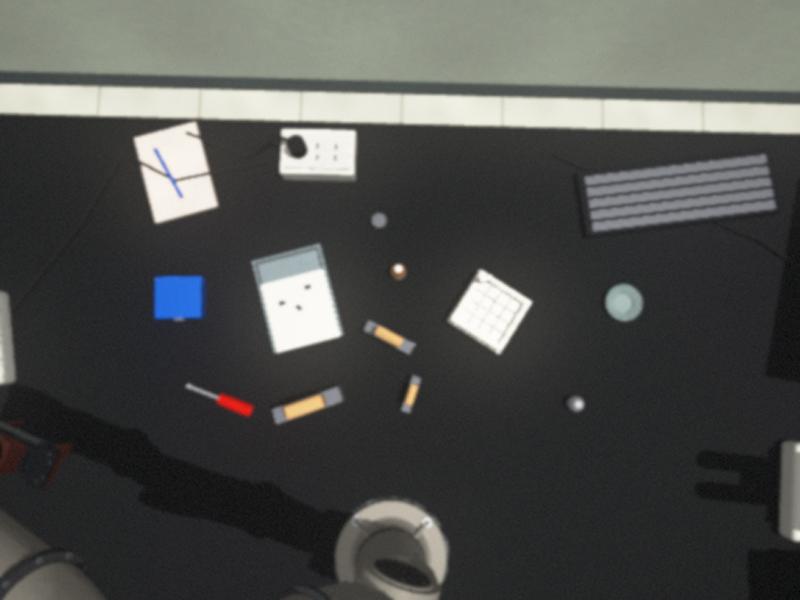

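View pics/scene0.png

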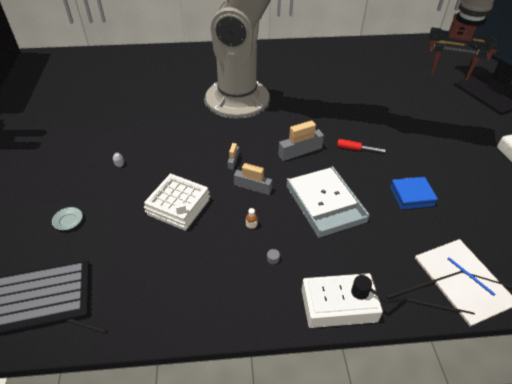

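Candidates for the scraper (top view at 800x600): large at (307,405), middle at (390,337), small at (411,394). The middle one should be the 110 mm one. The tray stack is at (490,312) and the plate at (298,298), with its gutter on the upper side. I'll measure roughly and confirm with a crop.

Run:
```python
from h import *
a=cv2.cvtColor(cv2.imread('pics/top0.png'),cv2.COLOR_BGR2RGB)
b=cv2.cvtColor(cv2.imread('pics/scene0.png'),cv2.COLOR_BGR2RGB)
c=bot.get_calibration('top')
s=512/800
for n,uv,z in [('large',(307,405),42),('mid',(390,337),42),('small',(411,394),30),('stack',(490,312),51),('plate',(298,298),25),('bottle',(398,270),62),('puck',(379,220),22),('obj',(576,404),42),('driver',(220,400),5),('dish',(624,302),10),('slide',(179,298),32)]:
    print(n,at(c,(uv[0]*s,uv[1]*s),z).round(0))
hsv=cv2.cvtColor(a,cv2.COLOR_RGB2HSV)
def rects(m,z,lo):
    cs,_=cv2.findContours(m.astype(np.uint8),cv2.RETR_EXTERNAL,cv2.CHAIN_APPROX_NONE)
    for k in cs:
        if cv2.contourArea(k)<lo: continue
        w=np.array([at(c,p[0],z)[:2] for p in k],np.float32)
        print('   ',k.reshape(-1,2).mean(0).round(),[np.round(q,1) for q in cv2.minAreaRect(w)])
wood=(hsv[...,0]>8)&(hsv[...,0]<25)&(hsv[...,1]>80)&(hsv[...,2]>120); wood[340:]=0
print('wood');rects(wood,80,10)
g=(a.min(2)>70)
g[:150]=0;g[300:]=0
print('bright');rects(g,42,30)
A=cv2.resize(a[185:285,160:300],None,fx=4,fy=4,interpolation=cv2.INTER_CUBIC)
B=cv2.resize(b[110:210,210:350],None,fx=4,fy=4,interpolation=cv2.INTER_CUBIC)
save('cropscr',cv2.resize(np.vstack([A,B]),(420,600)))
```

```text
large [313. 182.  42.]
mid [460.  12.  42.]
small [341. -35.  30.]
stack [ 517. -198.   51.]
plate [540. 213.  25.]
bottle [601.  -1.  62.]
puck [717.  43.  22.]
obj [ 328. -383.   42.]
driver [317. 375.   5.]
dish [ 550. -499.   10.]
slide [533. 466.  32.]
wood
    [194. 260.] [array([313.6, 183.2]), array([31. , 82.8]), np.float64(19.7)]
    [263. 252.] [array([343.2, -33.5]), array([18.1, 39. ]), np.float64(72.6)]
    [248. 215.] [array([461.4,  15.8]), array([58.9, 23. ]), np.float64(64.8)]
    [255. 175.] [array([592.3,  -0.8]), array([16.4, 22.7]), np.float64(1.4)]
bright
    [506. 291.] [array([ 234.3, -831.1]), array([36.1, 55.7]), np.float64(87.8)]
    [369. 258.] [array([ 329.2, -383. ]), array([32.1, 30.5]), np.float64(45.9)]
    [196. 259.] [array([313.9, 182.1]), array([ 37.7, 153.4]), np.float64(21.1)]
    [129. 250.] [array([337.7, 404.6]), array([77.1, 13.1]), np.float64(68.5)]
    [263. 252.] [array([342.6, -34. ]), array([22.9, 81.5]), np.float64(72.6)]
    [249. 215.] [array([460.7,  15.1]), array([115.6,  30.2]), np.float64(63.0)]
    [  3. 217.] [array([441.4, 817.8]), array([198.3,  32.5]), np.float64(4.8)]
    [399. 193.] [array([ 547.5, -485.3]), array([79.3, 82.2]), np.float64(45.3)]
    [314. 199.] [array([ 521.2, -198.8]), array([142. , 144.2]), np.float64(58.7)]
    [255. 173.] [array([603.1,  -0.8]), array([33.8, 23.5]), np.float64(1.4)]
    [190. 191.] [array([538.5, 212.2]), array([214.4, 160.1]), np.float64(15.8)]
```

View pics/cropscr.png

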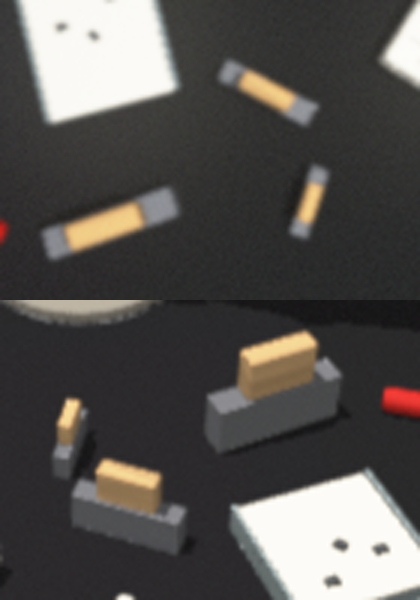

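The crop confirms it: the middle block at (390,337) measures about 115 x 30 mm, while the large one is about 153 mm and the small one about 80 mm. It is centred near (461,15), with its thin axis at about -27°. Next I'll move above the plate and scraper for wrist views.

Run:
```python
from h import *
from scipy.spatial.transform import Rotation as R
c=bot.get_calibration('wrist');s=bot.read_state();q=s['ee_rot']
T=R.from_quat([q[1],q[2],q[3],q[0]]).as_matrix()
o,d=ray(c,(256,192));print(T.T@(o-s['eef_pos']),T.T@d,np.array(c['mtx']).round(0).tolist())
print(T.round(2))
```

```text
[70.12010681  0.1526062  20.26132855] [-0.24438171  0.0039216   0.9698003 ] [[324.0, 0.0, 255.0], [0.0, 324.0, 197.0], [0.0, 0.0, 1.0]]
[[-0.92  0.38 -0.  ]
 [ 0.38  0.92 -0.  ]
 [-0.   -0.   -1.  ]]
```

Request:
{"api": "step_arm", "payload": {
  "motion": "0.2 -0.2 0.1 0 0 -0.12 -1; 0.4 -0.4 0.1 0 0 -0.26 -1; 0.6 -0.6 0.1 0 0 -0.4 -1; 0.8 -0.8 0.1 0 0 -0.54 -1; 1 -1 0.1 0 0 -0.68 -1; 1 -1 0.1 0 0 -0.82 -1; 1 -1 0.1 0 0 -0.87 -1; 1 -1 0.1 0 0 -0.87 -1"
}}

```text
time_s: 0.9
eef_pos: [460.4, 421.9, 424.3]
ee_rot: [0.0, 0.609, 0.793, -0.0]
contact_force: [-0.5, -0.3, 0.8]
grip_width: 1.001
```

Request:
{"api": "step_arm", "payload": {
  "motion": "0.1 -0.25 0 0 0 0 -1; 0.1 -0.5 0 0 0 0 -1; 0.1 -0.75 0 0 0 0 -1; 0.1 -1 0 0 0 0 -1; 0.1 -1 0 0 0 0 -1; 0.1 -1 0 0 0 0 -1; 0.1 -1 0 0 0 0 -1"
}}

```text
time_s: 1.6
eef_pos: [479.1, 225.3, 424.6]
ee_rot: [-0.0, 0.606, 0.796, 0.0]
contact_force: [0.3, -0.2, -0.3]
grip_width: 1.005
```

```bash
cat >> h.py <<'E'
def wrist(n):
    c=bot.get_calibration('wrist');im=bot.camera('wrist');save(n,im);np.savez(f'pics/{n}.npz',**{k:np.array(v) for k,v in c.items()});return im,c
def rects(c,m,z,lo,show=True):
    out=[]
    for k in cv2.findContours(m.astype(np.uint8),cv2.RETR_EXTERNAL,cv2.CHAIN_APPROX_NONE)[0]:
        if cv2.contourArea(k)<lo: continue
        w=np.array([at(c,p[0],z)[:2] for p in k],np.float32)
        r=cv2.minAreaRect(w);out.append(r)
        if show: print('   px',k.reshape(-1,2).mean(0).round(),'n',int(cv2.contourArea(k)),[np.round(q,1) for q in r])
    return out
E
python3 - <<'E'
from h import *
im,c=wrist('w1');print(ray(c,(256,192)))
E
```

```text
(array([461.10440038, 293.58027564, 404.43566181]), array([ 0.06747079, -0.23353636, -0.97013343]))
```

View pics/w1.png

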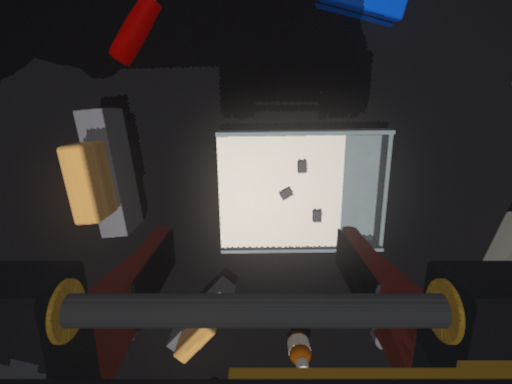

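The plate is clear in this view: the white top spans (218..345, 135..247) with the gutter to its right. The chips are at (302,166), (286,193) and (317,215).

Run:
```python
from h import *
im=cv2.cvtColor(cv2.imread('pics/w1.png'),cv2.COLOR_BGR2RGB);c=np.load('pics/w1.npz')
m=(im.min(2)>190).astype(np.uint8);m[260:]=0;m[:125]=0;m[:,360:]=0
m=cv2.morphologyEx(m,cv2.MORPH_OPEN,np.ones((7,7)))
f=cv2.morphologyEx(m,cv2.MORPH_CLOSE,np.ones((21,21)))
r=rects(c,f,25,1000)[0]
print(cv2.boxPoints(r).round(1).tolist())
a=min([r[2],r[2]-90],key=lambda t:abs(t-15));a=np.radians(a);ex=np.array([np.cos(a),np.sin(a)]);ey=np.array([-ex[1],ex[0]])
B=cv2.boxPoints(r); x=B@ex;y=B@ey
print('x',x.min(),x.max(),'y',y.min(),y.max())
O=ex*(x.max()-75)+ey*(y.min()+y.max())/2;print('origin',O,np.degrees(a))
dk=((im.max(2)<120)&(cv2.erode(f,np.ones((5,5)))>0))
for q in rects(c,dk,28,20,False):
    p=np.array(q[0])-O;print('chip',p@ex,p@ey,q[1])
# gutter outer ends
for uv in [(395,131),(384,250),(217,133),(220,250)]:
    p=at(c,uv,31)[:2]-O;print(uv,p@ex,p@ey)
```

```text
px [280. 189.] n 13201 [array([515.9, 208.8]), array([148.7, 137.1]), np.float64(16.0)]
[[425.6000061035156, 254.3000030517578], [463.29998779296875, 122.4000015258789], [606.2999877929688, 163.3000030517578], [568.5999755859375, 295.1000061035156]]
x 479.12710961518786 627.8030562276815 y -9.669624477011554 127.45872134995535
origin [515.30812644 208.60805746] 15.957943916320803
chip 45.20810474317167 -27.536016151420476 (8.585116386413574, 13.200477600097656)
chip 25.2337961547143 33.77388058987638 (8.235696792602539, 13.035433769226074)
(395, 131) 129.68088086861906 72.62552734362043
(384, 250) 130.7138198495937 -73.34404483198631
(217, 133) -72.08898311164172 72.50354140034605
(220, 250) -74.19523973120754 -71.19824531172591
```

Request:
{"api": "step_arm", "payload": {
  "motion": "0 -0.2 0 0 0 -0.14 -1; 0 -0.4 0 0 0 -0.28 -1; 0 -0.6 0 0 0 -0.42 -1; 0 -0.65 0 0 0 -0.56 -1; 0 -0.65 0 0 0 -0.7 -1; 0 -0.65 0 0 0 -0.7 -1; 0 -0.65 0 0 0 -0.7 -1"
}}

```text
time_s: 2.35
eef_pos: [479.7, 94.8, 424.5]
ee_rot: [0.0, 0.85, 0.527, -0.0]
contact_force: [0.2, -0.7, -0.1]
grip_width: 1.003
```

Run:
```python
from h import *
im,c=wrist('w2')
```

```text
(no output)
```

View pics/w2.png

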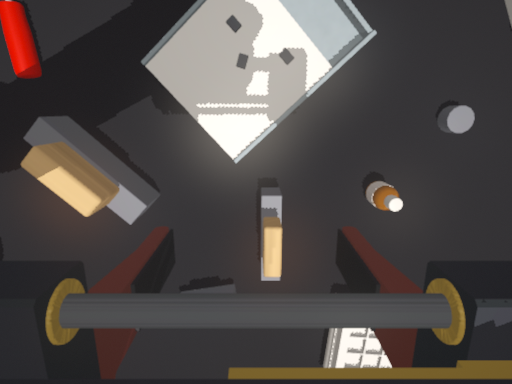

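The middle scraper now sits between the fingers: handle top at about (272,250), grey shoulder at (271,203), grey far end near (270,278).

Run:
```python
from h import *
im=cv2.cvtColor(cv2.imread('pics/w2.png'),cv2.COLOR_BGR2RGB);c=np.load('pics/w2.npz')
hsv=cv2.cvtColor(im,cv2.COLOR_RGB2HSV)
roi=np.zeros(im.shape[:2],bool);roi[180:288,245:300]=1
w=roi&(hsv[...,1]>90)&(hsv[...,2]>90)
rects(c,w,80,50)
top=w&(hsv[...,2]>200);print('bright');rects(c,top,80,50)
g=roi&(im.max(2)>75);rects(c,g,42,50)
for r in range(184,288,6):
    k=np.where(w[r])[0];kg=np.where(g[r])[0]
    print(r,(k.min(),k.max()) if len(k) else None,(kg.min(),kg.max()) if len(kg) else None)
```

```text
px [272. 247.] n 992 [array([464.9,  21.6]), array([66.8, 20.4]), np.float64(63.9)]
bright
   px [272. 251.] n 707 [array([462.9,  16.3]), array([55.5, 17.1]), np.float64(64.0)]
   px [271. 234.] n 1891 [array([464.7,  20. ]), array([118.9,  26.9]), np.float64(63.8)]
184 None (np.int64(245), np.int64(245))
190 None (np.int64(261), np.int64(279))
196 None (np.int64(261), np.int64(282))
202 None (np.int64(261), np.int64(282))
208 None (np.int64(261), np.int64(281))
214 None (np.int64(261), np.int64(281))
220 (np.int64(264), np.int64(279)) (np.int64(261), np.int64(281))
226 (np.int64(264), np.int64(281)) (np.int64(261), np.int64(282))
232 (np.int64(264), np.int64(282)) (np.int64(261), np.int64(282))
238 (np.int64(263), np.int64(281)) (np.int64(261), np.int64(282))
244 (np.int64(263), np.int64(281)) (np.int64(261), np.int64(282))
250 (np.int64(263), np.int64(281)) (np.int64(261), np.int64(282))
256 (np.int64(263), np.int64(281)) (np.int64(261), np.int64(282))
262 (np.int64(263), np.int64(281)) (np.int64(260), np.int64(281))
268 (np.int64(264), np.int64(281)) (np.int64(260), np.int64(281))
274 (np.int64(264), np.int64(281)) (np.int64(260), np.int64(281))
280 None (np.int64(261), np.int64(280))
286 None None
```

Request:
{"api": "step_arm", "payload": {
  "motion": "-0.085 -0.2 0 0 0 0 -1; -0.085 -0.388 0 0 0 0 -1; -0.085 -0.388 -0.2 0 0 0 -1; -0.085 -0.388 -0.4 0 0 0 -1; -0.085 -0.388 -0.6 0 0 0 -1; -0.085 -0.388 -0.75 0 0 0 -1; -0.085 -0.388 -0.9 0 0 0 -1; -0.085 -0.388 -0.975 0 0 0 -1"
}}

```text
time_s: 3.2
eef_pos: [462.1, 16.3, 227.2]
ee_rot: [-0.001, 0.851, 0.526, -0.002]
contact_force: [-0.7, 0.2, -0.1]
grip_width: 0.997
```

Request:
{"api": "step_arm", "payload": {
  "motion": "0 0 0 0 0 0 1; 0 0 0 0 0 0 1; 0 0 0 0 0 0 1; 0 0 0 0 0 0 1; 0 0 0 0 0 0 1; 0 0 0 0 0 0 1; 0 0 0 0 0 0 1; 0 0 0 0 0 0 1",
  "newtons": 40
}}

```text
time_s: 4.0
eef_pos: [462.6, 15.5, 229.8]
ee_rot: [-0.0, 0.852, 0.524, 0.0]
contact_force: [0.2, -0.7, -0.5]
grip_width: 0.31
```

Request:
{"api": "step_arm", "payload": {
  "motion": "0 0 0 0 0 0 1; 0 0 0 0 0 0 1; 0 0 0 0 0 0 1; 0 0 0 0 0 0 1; 0 0 0 0 0 0 1"
}}

```text
time_s: 4.5
eef_pos: [462.5, 15.5, 229.6]
ee_rot: [-0.0, 0.852, 0.524, -0.0]
contact_force: [-0.1, 0.9, -0.7]
grip_width: 0.222
```

Request:
{"api": "step_arm", "payload": {
  "motion": "0 0 0.12 0 0 0 1; 0 0 0.25 0 0 0 1; 0 0 0.4 0 0 0 1; 0 0.15 0.4 0 0 0.12 1; 0 0.3 0.4 0 0 0.24 1; 0 0.45 0.4 0 0 0.36 1; 0 0.6 0.4 0 0 0.48 1; 0 0.6 0.4 0 0 0.48 1"
}}

```text
time_s: 5.3
eef_pos: [462.4, 139.7, 309.6]
ee_rot: [-0.0, 0.691, 0.722, 0.001]
contact_force: [0.2, 0.1, -3.0]
grip_width: 0.227
```

Request:
{"api": "step_arm", "payload": {
  "motion": "0.02 0.15 0 0 0 0.12 1; 0.047 0.304 0 0 0 0.234 1; 0.047 0.304 -0.1 0 0 0.234 1; 0.047 0.304 -0.15 0 0 0.234 1; 0.047 0.304 -0.2 0 0 0.234 1; 0.047 0.304 -0.225 0 0 0.234 1; 0.047 0.304 -0.225 0 0 0.234 1; 0.047 0.304 -0.225 0 0 0.234 1"
}}

```text
time_s: 6.1
eef_pos: [472.2, 195.8, 264.9]
ee_rot: [0.0, 0.602, 0.798, 0.0]
contact_force: [0.3, -0.1, -0.6]
grip_width: 0.226
```

Run:
```python
from h import *
im,c=wrist('w3');b=bot.camera('scene');save('s3',b)
save('v3',np.vstack([im,cv2.resize(b[100:260,200:413],(512,384))])[:, :] if 0 else cv2.resize(np.hstack([im,cv2.resize(b[100:260,200:413],(512,384))]),(800,300)))
print(bot.read_state()['contact_force'],bot.read_state()['eef_pos'])
```

```text
[ 0.11681109  0.10487942 -1.43967682] [472.28116706 196.16773352 265.17886577]
```

View pics/v3.png

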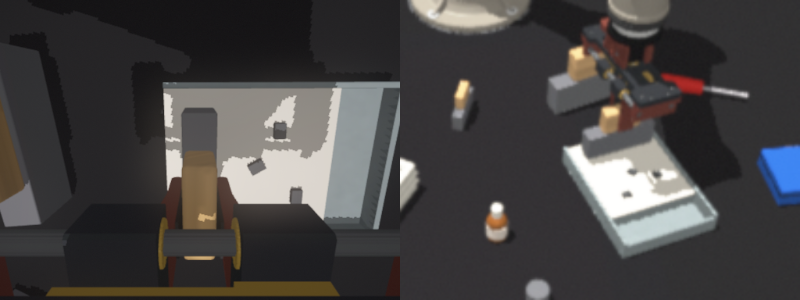

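The scraper is centred between the rims behind all three chips, so I'll lower it and wipe.

Request:
{"api": "step_arm", "payload": {
  "motion": "0 0 -0.025 0 0 0 1; 0 0 -0.048 0 0 0 1; 0 0 -0.048 0 0 0 1; 0 0 -0.048 0 0 0 1"
}}

```text
time_s: 6.6
eef_pos: [471.9, 196.3, 254.8]
ee_rot: [-0.0, 0.602, 0.799, -0.0]
contact_force: [0.0, -1.3, -2.0]
grip_width: 0.224
```

Request:
{"api": "step_arm", "payload": {
  "motion": "0.04 0.0114 0 0 0 0 1; 0.08 0.0229 0 0 0 0 1; 0.12 0.0343 0 0 0 0 1; 0.16 0.0457 0 0 0 0 1; 0.2 0.0572 0 0 0 0 1; 0.24 0.0686 0 0 0 0 1; 0.28 0.08 0 0 0 0 1; 0.32 0.0915 0 0 0 0 1"
}}

```text
time_s: 7.4
eef_pos: [536.7, 214.8, 255.0]
ee_rot: [-0.0, 0.602, 0.799, -0.0]
contact_force: [0.5, 0.1, -1.9]
grip_width: 0.223
```

Request:
{"api": "step_arm", "payload": {
  "motion": "0.04 0.0114 0 0 0 0 1; 0.08 0.0229 0 0 0 0 1; 0.12 0.0343 0 0 0 0 1; 0.16 0.0457 0 0 0 0 1; 0.2 0.0572 0 0 0 0 1; 0.24 0.0686 0 0 0 0 1; 0.27 0.077 0 0 0 0 1; 0.27 0.077 0 0 0 0 1"
}}

```text
time_s: 8.2
eef_pos: [590.9, 230.2, 255.1]
ee_rot: [0.0, 0.602, 0.799, 0.0]
contact_force: [-0.0, -0.7, -1.3]
grip_width: 0.228
```

Request:
{"api": "step_arm", "payload": {
  "motion": "0 0 0 0 0 0 1; 0 0 0 0 0 0 1; 0 0 0.2 0 0 0 1; -0.2 -0.057 0.4 0 0 0 1; -0.4 -0.114 0.5 0 0 0 1; -0.6 -0.17 0.5 0 0 0 1; -0.6 -0.17 0.5 0 0 0 1; -0.6 -0.17 0.5 0 0 0 1"
}}

```text
time_s: 9.0
eef_pos: [469.1, 195.7, 355.5]
ee_rot: [-0.0, 0.601, 0.799, 0.0]
contact_force: [-0.4, -0.1, -1.7]
grip_width: 0.228
```

Run:
```python
from h import *
im,c=wrist('w4')
O=np.array([515.3,208.6]);a=np.radians(15.96);ex=np.array([np.cos(a),np.sin(a)]);ey=np.array([-ex[1],ex[0]])
save('v4',cv2.resize(im,(800,600)))
print(proj(c,[[*(O+ex*x+ey*y),25] for x,y in[(-75,70),(75,70),(75,-70),(-75,-70)]]).round())
```

```text
[[225. 112.]
 [387. 112.]
 [372. 251.]
 [228. 251.]]
```

View pics/v4.png

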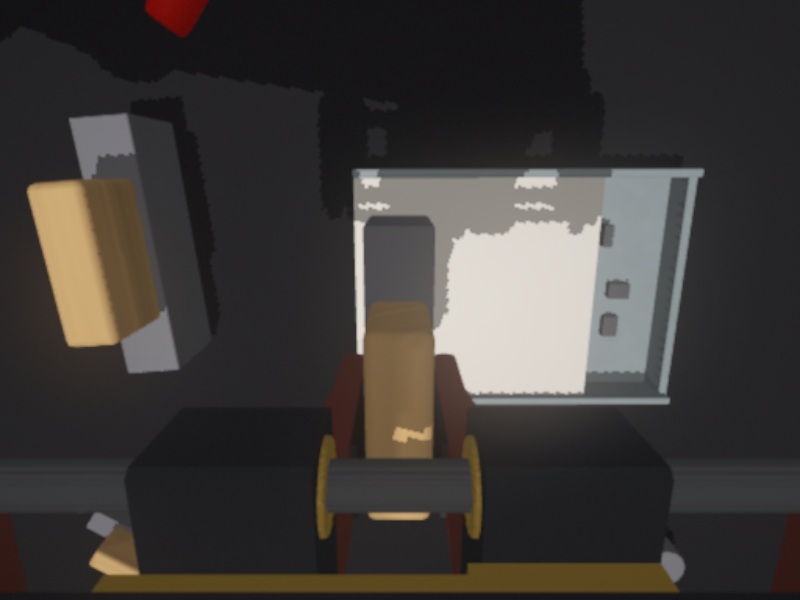

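All three chips lie in the gutter, at (606,235), (617,290) and (608,325). Next I'll return the scraper to its own spot.

Request:
{"api": "step_arm", "payload": {
  "motion": "0 -0.15 0 0 0 -0.12 1; 0 -0.3 0 0 0 -0.24 1; 0 -0.5 0 0 0 -0.36 1; 0 -0.7 0 0 0 -0.48 1; -0.038 -0.9 -0.1 0 0 -0.6 1; -0.038 -0.9 -0.25 0 0 -0.713 1; -0.038 -0.9 -0.4 0 0 -0.713 1; -0.038 -0.9 -0.4 0 0 -0.713 1"
}}

```text
time_s: 9.85
eef_pos: [462.1, 15.7, 272.3]
ee_rot: [-0.0, 0.852, 0.524, -0.003]
contact_force: [0.0, 0.1, -0.3]
grip_width: 0.223
```

Request:
{"api": "step_arm", "payload": {
  "motion": "0 0 -0.1 0 0 0 1; 0 0 -0.18 0 0 0 1; 0 0 -0.215 0 0 0 1; 0 0 -0.224 0 0 0 1; 0 0 -0.224 0 0 0 1; 0 0 -0.224 0 0 0 1"
}}

```text
time_s: 10.45
eef_pos: [463.0, 16.1, 231.1]
ee_rot: [0.0, 0.852, 0.524, 0.001]
contact_force: [-0.4, -0.5, -1.4]
grip_width: 0.228
```

Request:
{"api": "step_arm", "payload": {
  "motion": "0 0 -0.004 0 0 0 1; 0 0 -0.004 0 0 0 1; 0 0 -0.004 0 0 0 -1; 0 0 -0.004 0 0 0 -1; 0 0 -0.004 0 0 0 -1; 0 0 -0.004 0 0 0 -1; 0 0 -0.004 0 0 0 -1; 0 0 -0.004 0 0 0 -1"
}}

```text
time_s: 11.25
eef_pos: [462.4, 16.0, 229.4]
ee_rot: [-0.0, 0.852, 0.524, -0.0]
contact_force: [-0.4, 0.9, -0.4]
grip_width: 0.732
```

Request:
{"api": "step_arm", "payload": {
  "motion": "0 0 0 0 0 0 -1; 0 0 0 0 0 0 -1; 0 0 0 0 0 0 -1; 0 0 0 0 0 0 -1; 0 0 0.2 0 0 0 -1; 0 0 0.4 0 0 0 -1; 0 0 0.6 0 0 0 -1; 0 0 0.8 0 0 0 -1"
}}

```text
time_s: 12.05
eef_pos: [462.1, 15.8, 390.9]
ee_rot: [0.0, 0.852, 0.524, -0.0]
contact_force: [0.5, 1.1, 0.3]
grip_width: 0.995
```

Request:
{"api": "step_arm", "payload": {
  "motion": "0.1 -0.2 0 0 0 0.12 -1; 0.2 -0.4 0 0 0 0.24 -1; 0.25 -0.6 0 0 0 0.36 -1; 0.25 -0.8 0 0 0 0.48 -1; 0.25 -0.9 0 0 0 0.6 -1; 0.25 -0.9 0 0 0 0.67 -1; 0.25 -0.9 0 0 0 0.67 -1; 0.25 -0.9 0 0 0 0.67 -1"
}}

```text
time_s: 12.85
eef_pos: [512.4, -163.6, 389.3]
ee_rot: [-0.0, 0.62, 0.784, 0.0]
contact_force: [-0.1, -0.9, -1.1]
grip_width: 1.002
```

Run:
```python
from h import *
im,c=wrist('w5')
save('v5',cv2.resize(im,(800,600)))
```

```text
(no output)
```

View pics/v5.png

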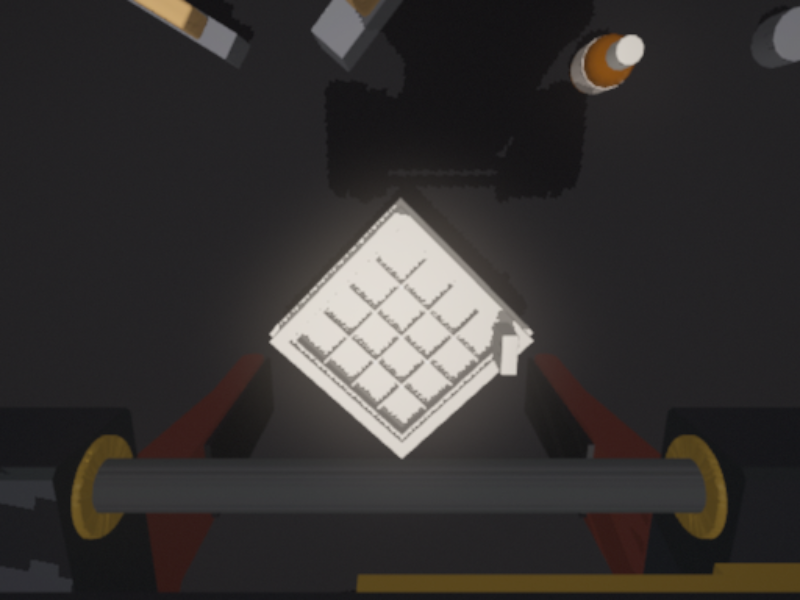

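The tab is at (509,345) in the right-hand corner. The tray corners are at (402,198), (270,338), (533,338) and (402,457).

Run:
```python
from h import *
c=np.load('pics/w5.npz');k=.64
P={n:at(c,(u*k,v*k),51)[:2] for n,u,v in[('t',402,198),('l',270,338),('r',533,338),('b',402,457)]}
for n in P: print(n,P[n].round(1))
d=P['r']-P['l'];e=P['t']-P['b']
print('diag',np.linalg.norm(d),np.degrees(np.arctan2(d[1],d[0])),np.linalg.norm(e),np.degrees(np.arctan2(e[1],e[0]))-90)
C=sum(P.values())/4;print('centre',C)
im=cv2.cvtColor(cv2.imread('pics/w5.png'),cv2.COLOR_BGR2RGB)
g=im[195:250,300:350].min(2)
for r in range(205,250,3): print(r,' '.join('%3d'%v for v in im[r,308:346:2].min(1)))
for uv in[(500,335),(519,335),(518,375),(499,375)]:
    q=at(c,(uv[0]*k,uv[1]*k),79)[:2];a=np.radians(14);print(uv,q.round(1),'in tray',((q-C)@[np.cos(a),np.sin(a)]).round(1),((q-C)@[-np.sin(a),np.cos(a)]).round(1))
s=bot.read_state();print(s['eef_pos'],s['ee_rot'],s['joints'].round(2))
```

```text
t [ 502.4 -108.9]
l [ 438.3 -217.2]
r [ 607.8 -177.1]
b [ 543.9 -283.2]
diag 174.08737488726695 13.3045477014305 179.1845861743306 13.403835266393017
centre [ 523.09439318 -196.59657449]
205 207 207 206 206 198 188 129 128 127 130 154 128 127  91  57  55  54  53  52
208 207 207 206 194 132 109 109 108 108 110 158 204 159 128 120  73  53  53  52
211 207 206 206 193 116 113 109 109 109 109 111 196 204 177 177 198 109  53  52
214 207 206 206 194 114 112 112 140 148 147 147 153 197 203 198 173 111  53  51
217 207 206 206 160 113 112 112 202 207 205 204 204 193 203 203 203 173  54  52
220 207 206 206 129 113 112 101 204 206 205 203 202 194 203 203 169  56  54  53
223 207 179 118 108 112 112 110 204 206 204 203 198 203 192  89  55  55  53  52
226 123 109 109 154 111 107 118 205 205 204 203 197 148  57  57  55  54  52  49
229 110 137 201 176 111 112 133 206 205 204 203 183  58  56  56  49  49  48  44
232 194 159 129 197 187 112 147 206 204 203 202 172  57  56  55  46  44  44  43
235 135 180 206 205 205 168 159 206 204 203 202 167  57  56  55  45  44  42  42
238 206 206 205 205 205 165 161 205 203 204 203 160  56  56  53  44  44  41  41
241 206 206 205 194  94  62  62  61  60  58  57  56  56  54  51  43  42  41  38
244 206 205 143  64  63  63  60  60  59  58  56  56  54  53  48  43  41  41  39
247 157  64  63  64  61  61  60  59  58  56  56  55  54  53  48  41  40  39  39
(500, 335) [ 578.1 -172.6] in tray 59.2 10.0
(519, 335) [ 589.2 -170. ] in tray 70.6 9.8
(518, 375) [ 596.1 -194.9] in tray 71.3 -16.1
(499, 375) [ 584.7 -197.6] in tray 59.6 -15.9
[ 512.47770118 -163.27658308  389.33597441] [-2.28196088e-04  6.19804863e-01  7.84755929e-01  1.01827194e-04] [-0.27  0.3   0.57  1.93 -0.19  0.97  0.62]
```

Request:
{"api": "step_arm", "payload": {
  "motion": "0.2 -0.05 0 0 0 0 -1; 0.373 -0.095 -0.1 0 0 0 -1; 0.373 -0.095 -0.3 0 0 0 -1; 0.373 -0.095 -0.5 0 0 0 -1; 0.373 -0.095 -0.65 0 0 0 -1; 0.373 -0.095 -0.74 0 0 0 -1; 0.373 -0.095 -0.765 0 0 0 -1; 0.373 -0.095 -0.765 0 0 0 -1"
}}

```text
time_s: 13.7
eef_pos: [587.2, -182.2, 236.1]
ee_rot: [-0.0, 0.619, 0.785, -0.0]
contact_force: [0.4, -0.0, -0.4]
grip_width: 1.0
```

Request:
{"api": "step_arm", "payload": {
  "motion": "0 0 0 0 0 0 0.2; 0 0 0 0 0 0 0.2; 0 0 0 0 0 0 0.2; 0 0 0 0 0 0 0.2; 0 0 0 0 0 0 0.2; 0 0 0 0 0 0 0.2",
  "newtons": 20
}}

```text
time_s: 14.3
eef_pos: [587.0, -183.0, 236.6]
ee_rot: [0.0, 0.62, 0.785, 0.0]
contact_force: [-0.4, -0.0, -0.1]
grip_width: 0.491
```

Run:
```python
from h import *
b=bot.camera('scene');im,c=wrist('w6')
save('v6',cv2.resize(np.hstack([im,cv2.resize(b[130:250,120:280],(512,384),interpolation=cv2.INTER_CUBIC)]),(800,300)))
s=bot.read_state();print(s['eef_pos'],s['contact_force'],s['grip_width'])
```

```text
[ 587.02655791 -182.99852816  236.48473415] [-0.36391034 -0.51784456 -0.37103301] 0.41950802410155824
```

View pics/v6.png

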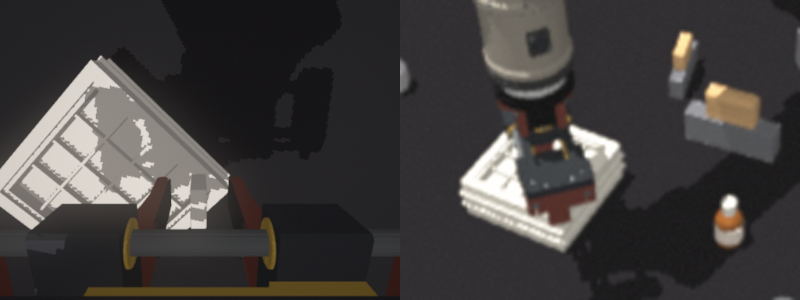

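The tab sits between the fingers, and the scraper is upright on the bench. Closing the gripper.

Request:
{"api": "step_arm", "payload": {
  "motion": "0 0 0 0 0 0 1; 0 0 0 0 0 0 1; 0 0 0 0 0 0 1; 0 0 0 0 0 0 1; 0 0 0 0 0 0 1; 0 0 0 0 0 0 1; 0 0 0 0 0 0 1; 0 0 0 0 0 0 1",
  "newtons": 45
}}

```text
time_s: 15.2
eef_pos: [586.8, -183.2, 236.4]
ee_rot: [-0.0, 0.62, 0.785, -0.0]
contact_force: [-1.2, -0.9, 0.5]
grip_width: 0.115
```

Run:
```python
from h import *
from scipy.spatial.transform import Rotation as R
s=bot.read_state();print(s['eef_pos'],s['contact_force'],s['grip_width'])
a=np.radians(13.35);ex=np.array([np.cos(a),np.sin(a),0]);ey=np.array([-ex[1],ex[0],0])
tab=np.array([587,-183,0]);heel=tab-ex*153.7+[0,0,48]
T=np.array([587,-183,236.5])
for t in np.arange(.05,.46,.05):
    rv=-ey*t;N=heel+R.from_rotvec(rv).apply(T-heel)
    print(round(t,2),((N-T)/200).round(3),(rv/np.radians(60)).round(3))
```

```text
[ 586.82987315 -183.16226296  236.40018771] [-1.19038322 -0.85182006  0.54657713] 0.1151426698929751
0.05 [-0.047 -0.011  0.037] [ 0.011 -0.046 -0.   ]
0.1 [-0.095 -0.023  0.072] [ 0.022 -0.093 -0.   ]
0.15 [-0.145 -0.035  0.104] [ 0.033 -0.139 -0.   ]
0.2 [-0.197 -0.047  0.134] [ 0.044 -0.186 -0.   ]
0.25 [-0.25  -0.059  0.161] [ 0.055 -0.232 -0.   ]
0.3 [-0.304 -0.072  0.185] [ 0.066 -0.279 -0.   ]
0.35 [-0.36  -0.085  0.206] [ 0.077 -0.325 -0.   ]
0.4 [-0.416 -0.099  0.225] [ 0.088 -0.372 -0.   ]
0.45 [-0.473 -0.112  0.24 ] [ 0.099 -0.418 -0.   ]
```

Request:
{"api": "step_arm", "payload": {
  "motion": "-0.024 -0.006 0.019 0.006 -0.023 0 1; -0.047 -0.011 0.037 0.011 -0.046 0 1; -0.071 -0.017 0.055 0.017 -0.07 0 1; -0.095 -0.023 0.072 0.022 -0.093 0 1; -0.12 -0.029 0.088 0.028 -0.116 0 1; -0.145 -0.035 0.104 0.033 -0.139 0 1; -0.197 -0.047 0.134 0.044 -0.186 0 1; -0.197 -0.047 0.134 0.044 -0.186 0 1"
}}

```text
time_s: 16.0
eef_pos: [546.8, -193.2, 264.3]
ee_rot: [0.063, 0.617, 0.78, 0.079]
contact_force: [1.3, -0.0, -4.9]
grip_width: 0.113
```

Request:
{"api": "step_arm", "payload": {
  "motion": "-0.026 -0.006 0.014 0.006 -0.023 0 1; -0.053 -0.012 0.027 0.011 -0.046 0 1; -0.08 -0.019 0.039 0.017 -0.07 0 1; -0.107 -0.025 0.051 0.022 -0.093 0 1; -0.135 -0.031 0.062 0.028 -0.116 0 1; -0.163 -0.038 0.072 0.033 -0.139 0 1; -0.219 -0.052 0.091 0.044 -0.186 0 1; -0.219 -0.052 0.091 0.044 -0.186 0 1"
}}

```text
time_s: 16.8
eef_pos: [503.0, -204.0, 282.6]
ee_rot: [0.125, 0.608, 0.768, 0.156]
contact_force: [0.4, -0.8, -0.5]
grip_width: 0.111
```

Run:
```python
from h import *
b=bot.camera('scene');im,c=wrist('w7')
save('v7',cv2.resize(np.hstack([im,cv2.resize(b[110:250,100:287],(512,384),interpolation=cv2.INTER_CUBIC)]),(800,300)))
s=bot.read_state();print(s['eef_pos'],s['contact_force'],s['grip_width'],s['joints'].round(2))
```

```text
[ 504.27422075 -203.26645364  282.24558052] [-0.55961438  0.65392446 -0.69449366] 0.1099772881738261 [ 0.19  0.37  0.17  2.1  -0.72  0.42  1.19]
```

View pics/v7.png

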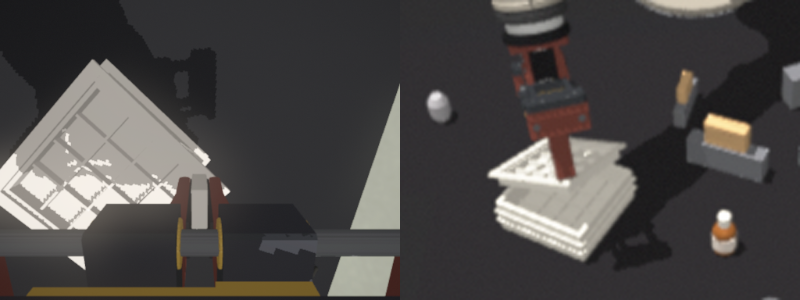

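The tray is tilted with its heel down and the stack still in place. The pull has dropped from about 5 N to about 0.6 N, which is just the tray's weight, so it is unstuck. I'll lift a little first.

Request:
{"api": "step_arm", "payload": {
  "motion": "0 0 0.02 0 0 0 1; 0 0 0.05 0 0 0 1; 0 0 0.1 0 0 0 1; 0 0 0.1 0 0 0 1"
}}

```text
time_s: 17.3
eef_pos: [504.7, -202.8, 303.1]
ee_rot: [0.125, 0.607, 0.769, 0.156]
contact_force: [0.4, 0.1, -0.2]
grip_width: 0.109
```

Request:
{"api": "step_arm", "payload": {
  "motion": "0 0 0.1 0 0 0 1; 0 0 0.2 0 0 0 1; 0 0 0.3 0 0 0 1; 0 0 0.4 0 0 0 1; 0 0 0.4 0 0 0 1"
}}

```text
time_s: 17.8
eef_pos: [504.7, -203.1, 384.2]
ee_rot: [0.126, 0.607, 0.769, 0.157]
contact_force: [0.3, -0.6, -0.6]
grip_width: 0.108
```

Run:
```python
from h import *
b=bot.camera('scene');a=bot.camera('top')
save('v8',cv2.resize(np.hstack([cv2.resize(a[140:260,230:390],(512,384)),cv2.resize(b[80:250,80:307],(512,384),interpolation=cv2.INTER_CUBIC)]),(800,300)))
s=bot.read_state();print(s['eef_pos'],s['contact_force'],s['grip_width'],s['joints'].round(2))
```

```text
[ 503.81953274 -202.51812543  381.39800349] [-0.70319779  0.22857295 -0.34621805] 0.1126099412934186 [ 0.06  0.22  0.31  2.03 -0.51  0.61  0.96]
```

View pics/v8.png

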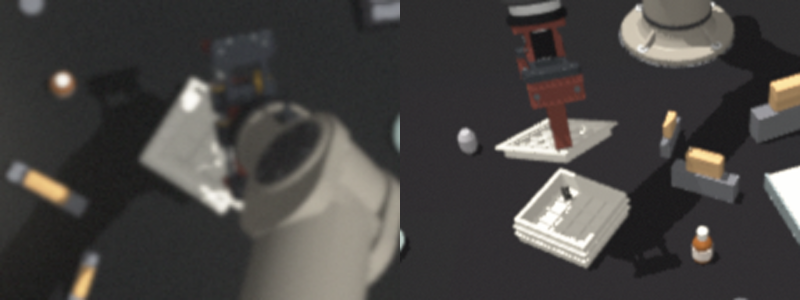

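Request:
{"api": "step_arm", "payload": {
  "motion": "0.06 0.1 0 -0.011 0.046 0 1; 0.12 0.25 0 -0.022 0.093 0 1; 0.18 0.4 0 -0.033 0.139 0 1; 0.24 0.55 0 -0.044 0.186 0 1; 0.3 0.7 0 -0.055 0.232 0 1; 0.34 0.85 0 -0.066 0.279 0 1; 0.378 1 0 -0.077 0.325 0 1; 0.378 1 0 -0.088 0.372 0 1"
}}

```text
time_s: 18.7
eef_pos: [579.9, 3.0, 379.5]
ee_rot: [-0.002, 0.616, 0.787, -0.001]
contact_force: [0.5, 0.2, -1.7]
grip_width: 0.111
```

Request:
{"api": "step_arm", "payload": {
  "motion": "0 0.15 0 0 0 0 1; 0 0.3 0 0 0 0 1; 0 0.45 0 0 0 0 1; 0 0.6 0 0 0 0 1; 0 0.75 0 0 0 0 1; 0 0.9 0 0 0 0 1; 0 1 0 0 0 0 1; 0 1 0 0 0 0 1"
}}

```text
time_s: 19.5
eef_pos: [578.4, 201.1, 379.5]
ee_rot: [-0.001, 0.617, 0.787, -0.001]
contact_force: [0.3, 0.5, -0.8]
grip_width: 0.111
```

Request:
{"api": "step_arm", "payload": {
  "motion": "0 0.08 -0.05 0 0 0 1; 0 0.133 -0.12 0 0 0 1; 0 0.133 -0.2 0 0 0 1; 0 0.133 -0.27 0 0 0 1; 0 0.133 -0.31 0 0 0 1; 0 0.133 -0.31 0 0 0 1; 0 0.133 -0.31 0 0 0 1; 0 0.133 -0.31 0 0 0 1"
}}

```text
time_s: 20.3
eef_pos: [579.8, 223.7, 320.2]
ee_rot: [0.0, 0.62, 0.785, 0.001]
contact_force: [-0.2, -0.1, -0.5]
grip_width: 0.107
```

Run:
```python
from h import *
b=bot.camera('scene');a=bot.camera('top')
save('v9',cv2.resize(np.hstack([cv2.resize(a[110:290,130:370],(512,384)),cv2.resize(b[70:270,130:397],(512,384),interpolation=cv2.INTER_CUBIC)]),(800,300)))
s=bot.read_state();print(s['time_s'],s['eef_pos'],s['ee_rot'],s['contact_force'],s['grip_width'],s['joints'].round(2))
```

```text
20.4 [579.69437554 223.7576675  320.24387151] [2.88638519e-04 6.19573550e-01 7.84938281e-01 6.53583393e-04] [-0.38243508 -0.43085334 -0.65725851] 0.1066517848065619 [-0.67  0.49  0.27  1.78 -0.16  0.89 -0.09]
```

View pics/v9.png

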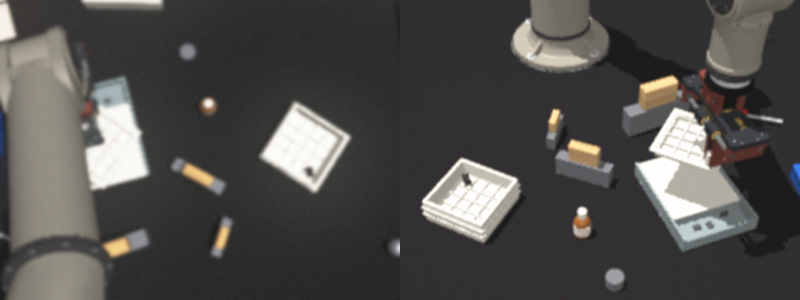

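The chips are in the gutter, the scraper is standing and the stack is in place. I'll check the tray's visible corners, which should be at about (297,175) and (314,143) in the scene camera, then hand in.

Run:
```python
from h import *
c=bot.get_calibration('scene')
print(proj(c,[[535.5,123.3,134.7],[430,188.4,134.7]]).round(1),bot.read_state()['dq'].round(4))
for uv in[(297,174.7),(314,143.3)]: print(at(c,uv,134.7).round(0))
bot.hand_in()
```

```text
[[296.7 169.5]
 [313.7 142.3]] [-0.0007  0.0019 -0.0006  0.0034  0.0008 -0.0004  0.0027]
[555. 121. 135.]
[434. 188. 135.]
the job is handed in; nothing more can be done
```

The job is handed in at about 20.4 s of robot time, with the gripper still holding the tray over the plate. No verdict was reported.

- **Chips:** I picked the middle-sized scraper of the three look-alikes (it measured about 115 mm wide). One pass pushed all three chips into the gutter, and the last view still shows them there.
- **Scraper:** it went back to its original spot, and both later views show it standing upright and released.
- **Tray:** I peeled it by its tab, turning it about the opposite corner to 0.4 rad. The pull dropped from about 5 N to about the tray's own weight. The stack stayed put.
- **Final hold:** from the arm's pose, the tray is level with its centre over the plate's middle, about 110 mm above the white top. The arm was still, the grip was on the tab, and the measured force was about the tray's weight.
- **Last check:** in the scene view one tray corner matched its expected position within about 1 px. The other was about 5 px off (up to 20 mm in world x). I put that down to reading it by eye from a resized crop and didn't re-measure.

In the views taken, the bystanders looked undisturbed. I didn't measure their positions again at the end.

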